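Pick out the heavier plugged bushing by feel and hold it over the ring gauge

ROBOT

A 6-joint arm with a two-finger parallel gripper is mounted at the origin on a cart in front of the work surface, level with it; the furniture and walls round the work are solid. World frame = base frame: x ahead of the robot, y to its left, z up, the work surface at z = 0. Lengths are in m, angles in degrees, forces in N, time in s.
With the tool pointing down it reaches from about 0.3 to 0.75 m from the base axis. Payload 8.5 kg.
Tool frame: the origin (TCP) lies midway between the tips of the shut fingers; the grasp point (between the pads) lies 19 mm behind it (env.grip_depth is the distance from the TCP to the grasp point, in m); y points along the fingers, x is the direction in which the jaws open and shut, and the axes are right-handed (so a half turn about y gives the same grasp; the last joint's range is limited). The gripper opens to 85 mm and grips with 20 to 120 N. Pads are 22 mm wide; open, the fingers measure 114 mm over their backs; the gripper's body (76 mm by 85 mm) begins 54 mm behind the grasp point. The pads swing forward as they close: fully open they stand 13 mm farther back than shut.
Start: joints at [-77.71, 21.807, 74.336, -0, 83.858, -12.336], TCP at [0.229, -0.5, 0.231] pointing down, gripper open.
Joint ranges: [-178.18, 178.18], [-50.72, 133.34], [12.68, 142.11], [-81.47, 261.47], [9.98, 163.14], [-165.26, 165.26]. Speed limits (degrees/s): [136.94, 136.94, 180, 180, 180, 180].

INTERFACE

Orientations are given as a 3x3 rotation matrix whose columns are the frame's x, y, z axes.
In Python, from rig import env gives the robot as it stands.
- The arm moves only by the shell command python3 -m inch 'ROWS' [FORCE]. ROWS is JSON, a list that holds one entry, the list of rows, each a list of 7 numbers: the gripper command: -1 is shut, 1 is fully open, values between are in proportion, then the shift along the world's x, y, z in cm, then the turn, a rotation vector about the world's x, y, z in degrees. In form: [[[grip, dx, dy, dz, rx, ry, rz], ...]]. A call has 1 to 20 rows; each row is the pose to reach, as a shift and turn from the pose commanded when the call began; what a row does not reach only later rows make up. A row lasts 1/8 s, in which the tool goes at most 62.5 mm and 10.7 degrees, less where a joint would pass 70% of its speed; a pose out of reach is approached as far as the arm can. A call with a gripper value outside its range is refused whole. The fingers move at their own pace and stop on an object; FORCE is the grip in N (left out, the last holds). Time passes only in rows, so rows that repeat a pose let the fingers close. It gives the time, the measured TCP pose, the force and the opening at its end, in the units of the state.
- env.observe(): the state, without advancing time (a new reading comes with each control period).
- env.get_image(name): name is "scene" or "top"; returns a dict with "frame" (384x512x3 uint8, red, green, blue), "mtx" (3x3 intrinsics, pixels), "distortion" ([k1, k2, p1, p2, k3] as OpenCV has them; the pictures are not rectified), "rvec" (rotation vector, rad) and "tvec" (3), from world to camera coordinates, as OpenCV has them. Camera axes: x right, y down, z forward; pixel columns grow to the right and rows downward; lengths in m; the calibration is good to about 2 mm. A picture is of the moment at which its call begins. There is no depth.
- env.close_job(): hands the job in, once; it reports no verdict.
The state is a dict: "time_s": time; "q": joint angles; "qvel": joint speeds; "joint_efforts": joint torques, N m; "position": TCP position; "tool_rot": TCP orientation; "ft_force": force on the tool from outside, world axes, zero at the start; "wrist_torque": the same for the moment, N m; "grip_width": finger opening in m.
Only numpy, scipy, OpenCV 4.12 (cv2) and the standard library are available. Lean on these libraries where they do the work, as an engineer would, in place of code of your own. Each camera call takes 0.05 s, during which the arm holds its last target.

TASK

Two look-alike plugged bushings stand on the two discs, and one has a heavier core. Lift the left one well clear (about 7 cm) to feel its weight and stand it back upright near the middle of its disc, then lift the right one just as far; finish with the heavier one held in the gripper, upright and still, centred about ten centimetres above the ring gauge that lies between the discs, without letting go, and with the lighter one standing free near the middle of its own disc. Never tip a bushing over, and leave the ring gauge and the other things on the bench where they are.

Things in the scene. Friction and masses are not known exactly. Their poses are not given: they have to be found in the camera images.
- bushing_left_center (a point): centre (half-way up, on the axis) of the left plugged bushing: plain grey steel cylinder standing upright, 52 mm diameter, 75 mm tall, both ends closed by steel plugs with a small centre drilling; starts on the left disc (its foot 12 mm above the worktop), centre 37.5 mm above its foot, z axis along the cylinder. Looks just like the other one; either may be the heavier, by at least 0.25 kg, and each weighs less than 0.9 kg
- bushing_right_center (a point): centre (half-way up, on the axis) of the right plugged bushing: plain grey steel cylinder standing upright, 52 mm diameter, 75 mm tall, both ends closed by steel plugs with a small centre drilling; starts on the right disc (its foot 12 mm above the worktop), centre 37.5 mm above its foot, z axis along the cylinder. Looks just like the other one; either may be the heavier, by at least 0.25 kg, and each weighs less than 0.9 kg
- bushing_left: the left plugged bushing itself (see its centre point); origin at the centre of its foot, 37.5 mm below the centre, z up along the cylinder
- disc_left: flat round plain aluminium disc, 170 mm across, 12 mm thick, lying fixed on the worktop at the robot's left (the + y side); origin at the centre of its underside, its top is 12 mm above the worktop. The left plugged bushing starts at about its middle
- bushing_right: the right plugged bushing itself (see its centre point); origin at the centre of its foot, 37.5 mm below the centre, z up along the cylinder
- disc_right: flat round plain aluminium disc, 170 mm across, 12 mm thick, lying fixed on the worktop at the robot's right (the - y side); origin at the centre of its underside, its top is 12 mm above the worktop. The right plugged bushing starts at about its middle
- gauge_center (a point): centre (half-way up, on the axis) of the ring gauge: steel ring 87 mm across and 18 mm high with a dark band round it, lying flat and loose on the worktop between the two discs (not the other one at the back of the bench); its top is 18 mm above the worktop, this point 9 mm
- gauge: the same ring gauge; origin at the centre of its underside
- marker: bystander: black felt marker lying near the front edge, 14 x 136 x 15 mm; origin at the centre of its underside
- open_bushing: bystander: ordinary open bushing, 52 mm across, 75 mm tall, bore open right through, standing directly on the worktop at the left; not one of the two to compare; origin at the centre of its underside
- calliper: bystander: sliding calliper lying flat behind the right disc, 72 x 235 x 15 mm; origin at the centre of its underside
- mic: bystander: outside micrometer lying flat behind the left disc, 49 x 131 x 19 mm; origin at the centre of its underside
- tape: bystander: roll of masking tape lying flat at the right, 94 mm across, 24 mm high; origin at the centre of its underside
There are look-alikes about, which are no part of the job. Leave any green, purple or turquoise look-alike of the bushing_right alone.

How it is judged:
By the outcome, as a careful person would: the job done as asked, in the order asked, and still so for the second after the job is handed in, while the arm keeps its last pose, push and grip.
It also fails if it takes over 72 s, if anything falls off the work surface, if the arm or the gripper's body presses on something with over 40 N, if the wrist force passes 120 N, or if a joint passes its speed limit or range.

## Working session

There is one attempt and no reset: what is moved stays moved. The work goes in short steps, Python scripts to look and compute and a shell command to move; the robot and the scene stay as the last step left them, time stands still between calls to the robot, and variables do not carry over. Pictures are saved under pics/ and viewed, and the job is handed in when it is done.

```bash
mkdir -p pics; ls
python3 - <<'E'
from rig import env
import cv2
for n in("scene","top"):
    d=env.get_image(n); cv2.imwrite(f"pics/{n}0.png",cv2.resize(d["frame"][:,:,::-1],(800,600),interpolation=cv2.INTER_CUBIC))
    print(n,d["mtx"],d["distortion"],d["rvec"],d["tvec"])
print(env.observe(),env.grip_depth)
E
```

```text
pics
scene [[474.11026027   0.         245.99134473]
 [  0.         474.11026027 185.09442561]
 [  0.           0.           1.        ]] [-0.03061648  0.          0.          0.          0.        ] [ 1.20921319 -2.27976093  0.96595053] [0.29418516 0.34134883 1.33466349]
top [[481.00795557   0.         256.3042133 ]
 [  0.         481.00795557 194.91315898]
 [  0.           0.           1.        ]] [-0.07602207  0.          0.          0.          0.        ] [ 2.18984084 -2.21436097  0.05839749] [-0.00633389  0.53503912  1.59234986]
{'time_s': 0.1, 'q': array([-7.77085594e+01,  2.18382668e+01,  7.43803270e+01,  9.32745665e-04,
        8.38574802e+01, -1.23354498e+01]), 'qvel': array([ 0.00700429, -0.04399134, -0.09115246,  0.04862098, -0.00818627,
       -0.03476879]), 'joint_efforts': array([ 2.45978015e-03, -4.49221802e+01, -2.31656331e+01, -2.69914908e-04,
        3.69613335e-03,  2.82374486e-06]), 'position': array([ 0.2291363 , -0.4997065 ,  0.23076335]), 'tool_rot': array([[ 4.16705709e-01, -2.66840904e-04,  9.09041408e-01],
       [-9.09040527e-01,  1.30075385e-03,  4.16705686e-01],
       [-1.29363324e-03, -9.99999118e-01,  2.99462360e-04]]), 'ft_force': array([ 0.19315621, -0.2120984 , -0.02593374]), 'wrist_torque': array([ 0.03369493, -0.05755425,  0.00952299]), 'grip_width': 0.08546567194563588} 0.0187
```

View pics/scene0.png

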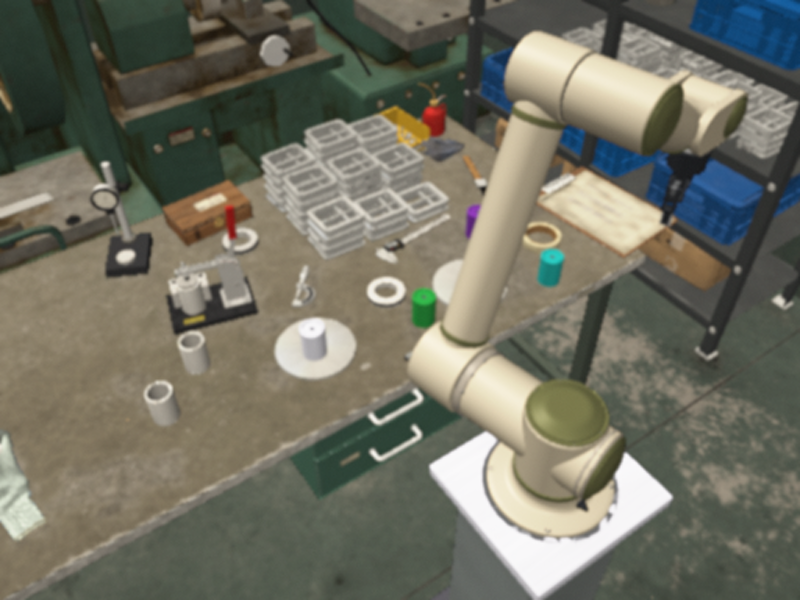

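View pics/top0.png

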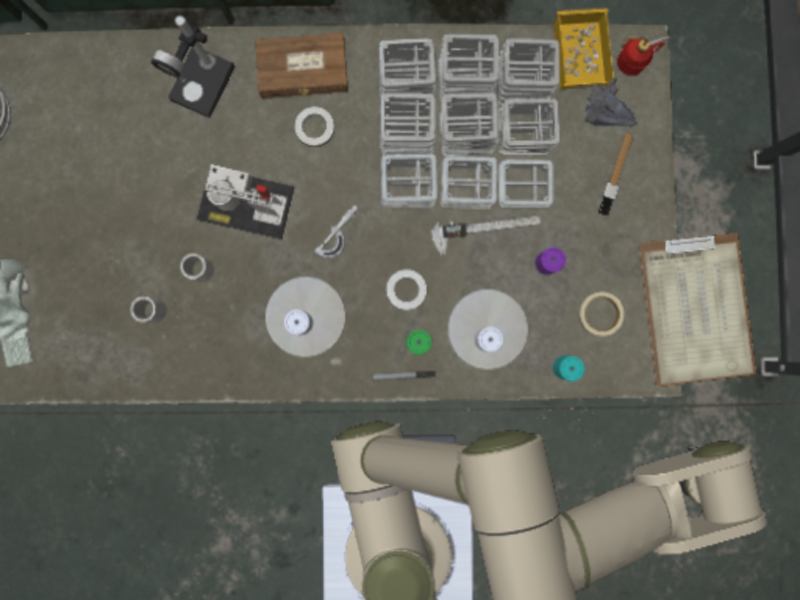

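The top view shows the left disc at about (305,316) with its bushing at (297,321), the gauge at (406,289), and the right disc at (487,329) with its bushing at (490,339). A green look-alike stands at (419,342). I'll enlarge crops to measure more closely.

Run:
```python
from rig import env
import cv2
d=env.get_image("top");f=d["frame"][:,:,::-1]
# crop cols 160-350, rows 165-245  x4
c=cv2.resize(f[160:260,160:350],None,fx=4.2,fy=4.2,interpolation=cv2.INTER_CUBIC);cv2.imwrite("pics/c0.png",c);print(c.shape)
```

```text
(420, 798, 3)
```

View pics/c0.png

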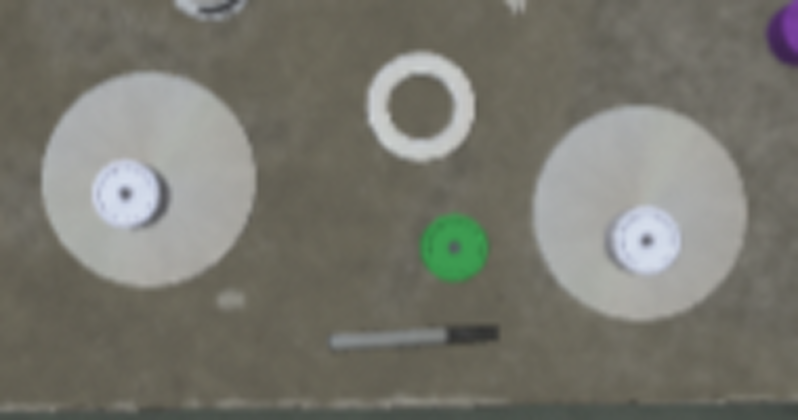

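In this crop the left bushing top is at (126,193), its disc at (149,179), the gauge at (421,106), the green look-alike at (455,247), the right disc at (640,213) and the right bushing top at (646,240).

```bash
cat > h.py <<'E'
from rig import env
import cv2, numpy as np
def ray(d,uv,z):
    p=cv2.undistortPoints(np.array([[uv]],float),d["mtx"],np.array(d["distortion"]))[0,0]
    R=cv2.Rodrigues(np.array(d["rvec"]))[0];t=np.array(d["tvec"]).reshape(3)
    c=-R.T@t;v=R.T@np.array([p[0],p[1],1]);return c+v*(z-c[2])/v[2]
E
python3 - <<'E'
from h import *
d=env.get_image("top")
P=dict(bl=(126,193,.087),dl=(149,179,.012),g=(421,106,.018),green=(455,247,.075),dr=(640,213,.012),br=(646,240,.087))
for k,(a,b,z) in P.items():
    print(k,ray(d,(160+(a+.5)/4.2-.5,160+(b+.5)/4.2-.5),z).round(4))
print(ray(d,(0,0),0), (-cv2.Rodrigues(d["rvec"])[0].T@d["tvec"]))
# project to scene to check bl
s=env.get_image("scene")
for k in P:
    a,b,z=P[k];X=ray(d,(160+(a+.5)/4.2-.5,160+(b+.5)/4.2-.5),z)
    print(k,((cv2.projectPoints(X[None],s["rvec"],s["tvec"],s["mtx"],s["distortion"])[0][0,0]+.5)*800/512-.5).round(1))
cv2.imwrite("pics/s1.png",cv2.resize(s["frame"][160:260,150:350,::-1],None,fx=4,fy=4,interpolation=cv2.INTER_CUBIC))
E
```

```text
bl [0.5    0.2006 0.087 ]
dl [0.5127 0.1921 0.012 ]
g [ 0.568  -0.0244  0.018 ]
green [ 0.4564 -0.0482  0.075 ]
dr [ 0.4814 -0.1976  0.012 ]
br [ 0.46   -0.1926  0.087 ]
[1.23663543 0.88777775 0.        ] [4.62128927e-01 2.94342202e-04 1.61502998e+00]
bl [309.8 325.7]
dl [313.3 345. ]
g [384.1 287.9]
green [422.  293.8]
dr [468.  281.6]
br [474.4 263.1]
```

View pics/s1.png

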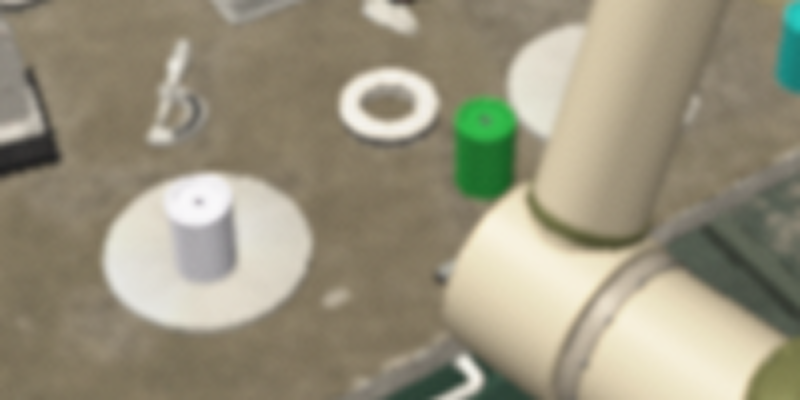

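```bash
python3 -m inch '[[[1,5,14,0,0,0,0],[1,10,26,0,0,0,0],[1,27.1,70.1,-5,0,0,0],[1,27.1,70.1,-5,0,0,0],[1,27.1,70.1,-5,0,0,0],[1,27.1,70.1,-5,0,0,0],[1,27.1,70.1,-5,0,0,0],[1,27.1,70.1,-5,0,0,0],[1,27.1,70.1,-5,0,0,0],[1,27.1,70.1,-5,0,0,0],[1,27.1,70.1,-5,0,0,0],[1,27.1,70.1,-5,0,0,0],[1,27.1,70.1,-5,0,0,0],[1,27.1,70.1,-5,0,0,0],[1,27.1,70.1,-5,0,0,0],[1,27.1,70.1,-5,0,0,0],[1,27.1,70.1,-5,0,0,0]]]' 40
python3 - <<'E'
from h import *
o=env.observe();print(o["time_s"],o["position"],o["tool_rot"].round(3),o["q"].round(1))
R,T=o["tool_rot"],o["position"]
for n in("scene","top"):
    d=env.get_image(n)
    p=(cv2.projectPoints(T[None],d["rvec"],d["tvec"],d["mtx"],d["distortion"])[0][0,0]);print(n,p)
    a,b=int(p[0])-50,int(p[1])-37
    f=d["frame"][max(b,0):b+75,a:a+100,::-1];print(a,b)
    cv2.imwrite(f"pics/{n}2.png",cv2.resize(f,None,fx=8,fy=8,interpolation=cv2.INTER_CUBIC))
    if n=="top":cv2.imwrite("pics/right2.png",cv2.resize(d["frame"][160:260,160:350,::-1],None,fx=4.2,fy=4.2,interpolation=cv2.INTER_CUBIC))
    else: cv2.imwrite("pics/sc_full2.png",cv2.resize(d["frame"][:,:,::-1],(800,600)))
E
```

```text
time_s: 2.38
position: [0.5002, 0.2004, 0.1816]
tool_rot: [[0.416, 0.0, 0.909], [-0.909, 0.0, 0.416], [0.0, -1.0, 0.0]]
ft_force: [0.2, -0.6, -0.1]
grip_width: 0.0853
2.375 [0.5002049  0.20039653 0.18156405] [[ 0.416  0.     0.909]
 [-0.909  0.     0.416]
 [ 0.    -1.     0.   ]] [ 9.2 23.1 81.   0.  75.9 74.7]
scene [195.44574873 186.64360072]
145 149
top [185.54280969 204.74548935]
135 167
```

View pics/scene2.png

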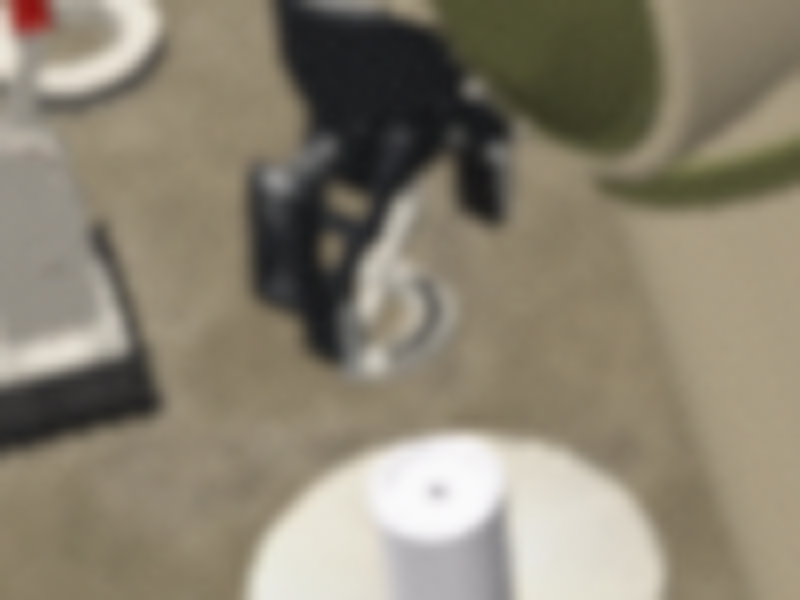

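View pics/top2.png

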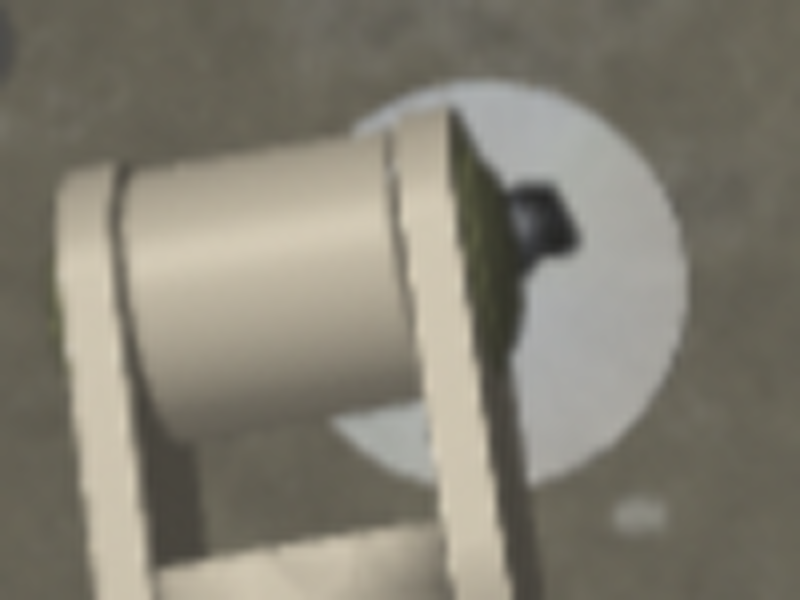

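The scene view shows both fingertips astride the spot above the bushing. The scene camera appears to have a bias of 1–2 px, so the top estimate agrees with the TCP. Next I'll descend and grip.

```bash
python3 -m inch '[[[1,0,0,-4,0,0,0],[1,0,0,-8,0,0,0],[1,0,0,-11,0,0,0],[1,0,0,-13,0,0,0],[1,0,0,-14.5,0,0,0],[1,0,0,-14.5,0,0,0],[1,0,0,-14.5,0,0,0],[-1,0,0,-14.5,0,0,0],[-1,0,0,-14.5,0,0,0],[-1,0,0,-14.5,0,0,0],[-1,0,0,-14.5,0,0,0],[-1,0,0,-14.5,0,0,0],[-1,0,0,-14.5,0,0,0],[-1,0,0,-14.5,0,0,0],[-1,0,0,-14.5,0,0,0]]]' 60
```

```text
time_s: 4.35
position: [0.5006, 0.201, 0.0373]
tool_rot: [[0.417, 0.002, 0.909], [-0.909, 0.0, 0.417], [0.001, -1.0, 0.001]]
ft_force: [-1.7, -1.9, 6.3]
grip_width: 0.0541
```

```bash
python3 -m inch '[[[-1,0,0,0,0,0,0],[-1,0,0,0,0,0,0],[-1,0,0,0,0,0,0],[-1,0,0,0,0,0,0]]]' 60
python3 - <<'E'
from h import *
d=env.get_image("scene")
cv2.imwrite("pics/s3.png",cv2.resize(d["frame"][149:249,140:270,::-1],None,fx=6,fy=6,interpolation=cv2.INTER_CUBIC))
E
```

```text
time_s: 4.85
position: [0.5006, 0.201, 0.0373]
tool_rot: [[0.417, 0.002, 0.909], [-0.909, 0.0, 0.417], [0.001, -1.0, 0.001]]
ft_force: [-1.4, -0.9, 6.6]
grip_width: 0.0546
```

View pics/s3.png

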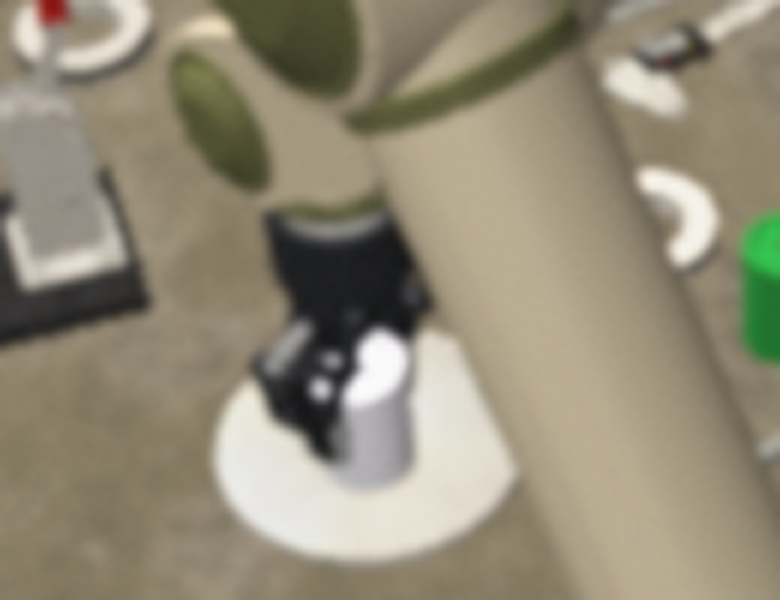

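Gripped and upright. Next I'll lift 7.5 cm and hold.

```bash
python3 -m inch '[[[-1,0,0,0.5,0,0,0],[-1,0,0,1.5,0,0,0],[-1,0,0,3,0,0,0],[-1,0,0,4.5,0,0,0],[-1,0,0,6,0,0,0],[-1,0,0,7,0,0,0],[-1,0,0,7.6,0,0,0],[-1,0,0,7.6,0,0,0],[-1,0,0,7.6,0,0,0],[-1,0,0,7.6,0,0,0],[-1,0,0,7.6,0,0,0],[-1,0,0,7.6,0,0,0],[-1,0,0,7.6,0,0,0],[-1,0,0,7.6,0,0,0]]]'
python3 - <<'E'
from h import *
for i in range(4):
    d=env.get_image("scene");o=env.observe();print(o["ft_force"].round(2),o["wrist_torque"].round(3),o["joint_efforts"].round(2))
cv2.imwrite("pics/s4.png",cv2.resize(d["frame"][130:249,140:270,::-1],None,fx=5,fy=5,interpolation=cv2.INTER_CUBIC))
E
```

```text
time_s: 6.65
position: [0.5002, 0.201, 0.1123]
tool_rot: [[0.417, 0.0, 0.909], [-0.909, 0.0, 0.417], [0.0, -1.0, 0.0]]
ft_force: [0.2, -0.3, -8.4]
grip_width: 0.0542
[-0.04  0.34 -7.49] [0.029 0.042 0.007] [-0.000e+00 -4.985e+01 -2.112e+01 -0.000e+00  1.000e-02 -0.000e+00]
[-0.2   0.79 -7.72] [ 0.036 -0.073 -0.019] [-0.000e+00 -4.985e+01 -2.113e+01 -0.000e+00  1.000e-02  0.000e+00]
[-0.05 -0.81 -8.49] [ 0.034 -0.057 -0.021] [-0.000e+00 -4.986e+01 -2.113e+01 -0.000e+00  1.000e-02  0.000e+00]
[ 0.45 -0.38 -7.39] [-0.013  0.007  0.057] [ 0.000e+00 -4.986e+01 -2.113e+01 -0.000e+00  1.000e-02  0.000e+00]
```

View pics/s4.png

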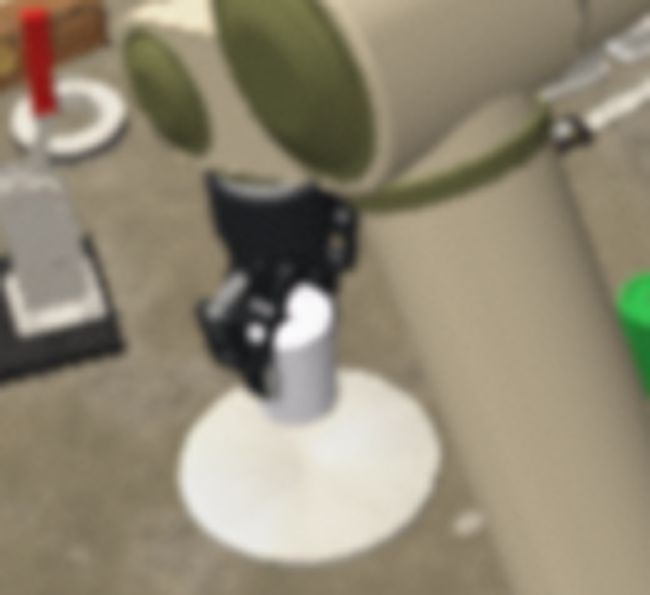

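About 7.9 N, so roughly 0.80 kg. Now I'll shift over the disc's middle, lower it and release.

```bash
python3 -m inch '[[[-1,0.6,-0.4,-0.5,0,0,0],[-1,1.2,-0.9,-2,0,0,0],[-1,1.2,-0.9,-3.5,0,0,0],[-1,1.2,-0.9,-5,0,0,0],[-1,1.2,-0.9,-6.2,0,0,0],[-1,1.2,-0.9,-6.9,0,0,0],[-1,1.2,-0.9,-7.2,0,0,0],[-1,1.2,-0.9,-7.4,0,0,0],[-1,1.2,-0.9,-7.5,0,0,0],[-1,1.2,-0.9,-7.5,0,0,0],[-1,1.2,-0.9,-7.5,0,0,0]]]'
```

```text
time_s: 8.22
position: [0.5123, 0.1921, 0.0375]
tool_rot: [[0.417, 0.0, 0.909], [-0.909, 0.0, 0.417], [0.0, -1.0, 0.0]]
ft_force: [0.4, 1.3, -7.5]
grip_width: 0.0542
```

```bash
python3 -m inch '[[[-1,0,0,-0.05,0,0,0],[-1,0,0,-0.1,0,0,0],[-1,0,0,-0.15,0,0,0],[-1,0,0,-0.15,0,0,0]]]'
```

```text
time_s: 8.72
position: [0.5124, 0.1921, 0.0373]
tool_rot: [[0.417, 0.002, 0.909], [-0.909, 0.0, 0.417], [0.0, -1.0, 0.001]]
ft_force: [-4.9, -1.5, 9.7]
grip_width: 0.0543
```

Contact is confirmed. I'll open and retreat upward.

```bash
python3 -m inch '[[[-0.2,0,0,0.1,0,0,0],[0.5,0,0,0.1,0,0,0],[1,0,0,0.1,0,0,0],[1,0,0,0.1,0,0,0],[1,0,0,0.1,0,0,0],[1,0,0,0.1,0,0,0],[1,0,0,0.1,0,0,0],[1,0,0,2,0,0,0],[1,0,0,5,0,0,0],[1,0,0,9,0,0,0],[1,0,0,13,0,0,0],[1,-2.6,-19,14.4,0,0,0],[1,-5.2,-38.4,14.4,0,0,0],[1,-5.2,-38.4,14.4,0,0,0],[1,-5.2,-38.4,14.4,0,0,0],[1,-5.2,-38.4,14.4,0,0,0],[1,-5.2,-38.4,14.4,0,0,0],[1,-5.2,-38.4,14.4,0,0,0],[1,-5.2,-38.4,14.4,0,0,0],[1,-5.2,-38.4,14.4,0,0,0]]]'
python3 - <<'E'
from h import *
d=env.get_image("top");print(env.observe()["position"],env.observe()["ft_force"])
cv2.imwrite("pics/t5.png",cv2.resize(d["frame"][160:260,160:350,::-1],None,fx=4.2,fy=4.2,interpolation=cv2.INTER_CUBIC))
d=env.get_image("scene")
cv2.imwrite("pics/s5.png",cv2.resize(d["frame"][:,:,::-1],(800,600),interpolation=cv2.INTER_CUBIC))
E
```

```text
time_s: 11.22
position: [0.4603, -0.1905, 0.1798]
tool_rot: [[0.418, -0.0, 0.908], [-0.908, 0.001, 0.418], [-0.001, -1.0, 0.0]]
ft_force: [0.3, 0.7, 0.2]
grip_width: 0.0853
[ 0.46035513 -0.1904294   0.1798192 ] [ 0.3455013   0.62750623 -0.14278322]
```

View pics/t5.png

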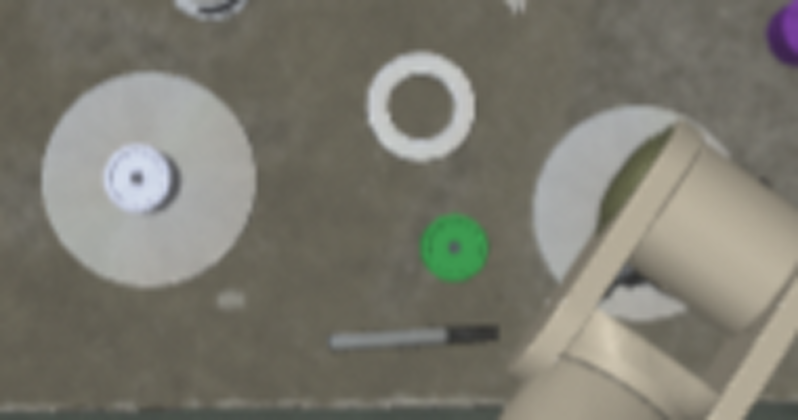

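View pics/s5.png

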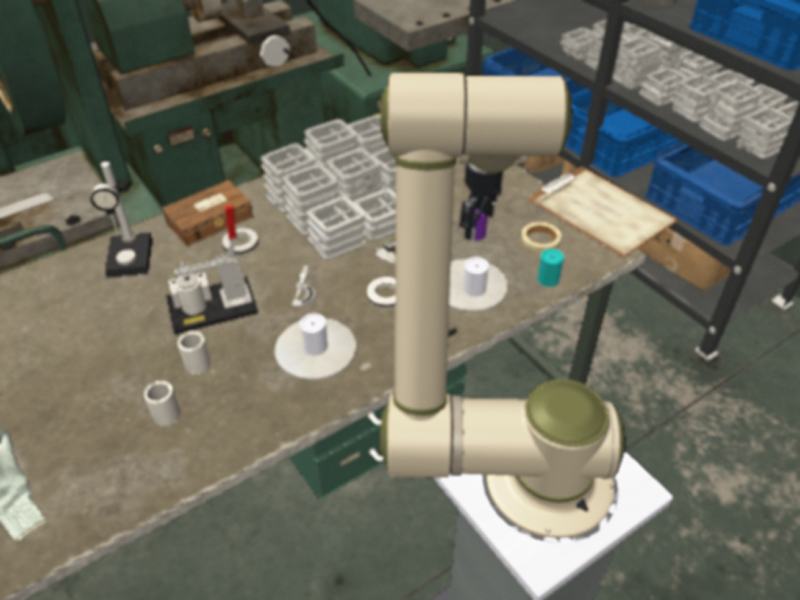

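Left bushing stands upright at crop (138,178), about 1 mm from its disc's centre. The right one, at (475,265) in the scene view, is below the gripper. I'll descend and grip it.

```bash
python3 -m inch '[[[1,0,0,-4,0,0,0],[1,0,0,-8,0,0,0],[1,0,0,-11,0,0,0],[1,0,0,-13,0,0,0],[1,0,0,-14.3,0,0,0],[1,0,0,-14.3,0,0,0],[1,0,0,-14.3,0,0,0],[-1,0,0,-14.3,0,0,0],[-1,0,0,-14.3,0,0,0],[-1,0,0,-14.3,0,0,0],[-1,0,0,-14.3,0,0,0],[-1,0,0,-14.3,0,0,0],[-1,0,0,-14.3,0,0,0],[-1,0,0,-14.3,0,0,0],[-1,0,0,-14.3,0,0,0],[-1,0,0,-14.3,0,0,0]]]' 60
python3 -m inch '[[[-1,0,0,0.5,0,0,0],[-1,0,0,1.5,0,0,0],[-1,0,0,3,0,0,0],[-1,0,0,4.5,0,0,0],[-1,0,0,6,0,0,0],[-1,0,0,7,0,0,0],[-1,0,0,7.6,0,0,0],[-1,0,0,7.6,0,0,0],[-1,0,0,7.6,0,0,0],[-1,0,0,7.6,0,0,0],[-1,0,0,7.6,0,0,0],[-1,0,0,7.6,0,0,0],[-1,0,0,7.6,0,0,0],[-1,0,0,7.6,0,0,0]]]'
python3 - <<'E'
from h import *
for i in range(4):
    d=env.get_image("scene");o=env.observe();print(o["ft_force"].round(2),o["wrist_torque"].round(3),o["joint_efforts"].round(2))
cv2.imwrite("pics/s6.png",cv2.resize(d["frame"][100:220,230:370,::-1],None,fx=5,fy=5,interpolation=cv2.INTER_CUBIC))
E
```

```text
time_s: 13.32
position: [0.4605, -0.1923, 0.0378]
tool_rot: [[0.417, 0.001, 0.909], [-0.909, -0.001, 0.417], [0.002, -1.0, 0.001]]
ft_force: [-1.4, 0.5, 7.8]
grip_width: 0.0542
time_s: 15.08
position: [0.4602, -0.192, 0.1128]
tool_rot: [[0.417, 0.0, 0.909], [-0.909, -0.0, 0.417], [0.0, -1.0, -0.0]]
ft_force: [-0.3, -0.6, -3.4]
grip_width: 0.0545
[-0.36  0.32 -2.87] [0.044 0.023 0.013] [  0.   -43.37 -19.02  -0.     0.    -0.  ]
[-0.22  0.5  -3.16] [-0.01  -0.017 -0.016] [ -0.   -43.37 -19.02  -0.     0.    -0.  ]
[-0.48  0.22 -2.43] [ 0.02  -0.018  0.037] [ -0.   -43.38 -19.02  -0.     0.     0.  ]
[-0.1  -0.16 -3.36] [ 0.069 -0.05   0.07 ] [  0.   -43.38 -19.02  -0.     0.     0.  ]
```

View pics/s6.png

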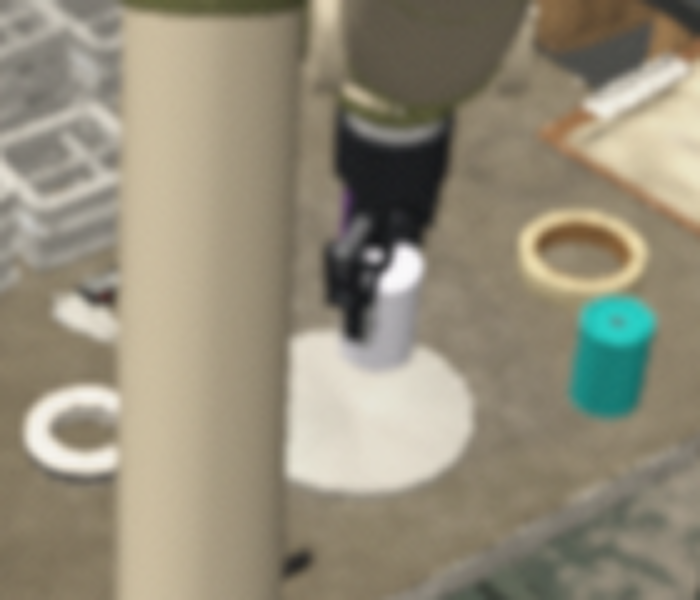

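The right one reads about 3.0 N (0.3 kg), so the left is heavier. I'll stand the right one at its disc's middle.

```bash
python3 -m inch '[[[-1,1,-0.2,-0.5,0,0,0],[-1,2,-0.5,-2,0,0,0],[-1,2,-0.5,-3.5,0,0,0],[-1,2,-0.5,-5,0,0,0],[-1,2,-0.5,-6.2,0,0,0],[-1,2,-0.5,-6.9,0,0,0],[-1,2,-0.5,-7.2,0,0,0],[-1,2,-0.5,-7.4,0,0,0],[-1,2,-0.5,-7.5,0,0,0],[-1,2,-0.5,-7.55,0,0,0],[-1,2,-0.5,-7.6,0,0,0],[-1,2,-0.5,-7.6,0,0,0]]]'
```

```text
time_s: 16.77
position: [0.4803, -0.1971, 0.0378]
tool_rot: [[0.417, 0.001, 0.909], [-0.909, -0.001, 0.417], [0.001, -1.0, 0.001]]
ft_force: [-2.6, 1.1, 6.9]
grip_width: 0.0546
```

```bash
python3 -m inch '[[[-0.2,0,0,0.1,0,0,0],[0.5,0,0,0.1,0,0,0],[1,0,0,0.1,0,0,0],[1,0,0,0.1,0,0,0],[1,0,0,0.1,0,0,0],[1,0,0,0.1,0,0,0],[1,0,0,0.1,0,0,0],[1,0,0,2,0,0,0],[1,0,0,5,0,0,0],[1,0,0,9,0,0,0],[1,0,0,13,0,0,0],[1,1.6,19,14.3,0,0,0],[1,3.2,38.9,14.3,0,0,0],[1,3.2,38.9,14.3,0,0,0],[1,3.2,38.9,14.3,0,0,0],[1,3.2,38.9,14.3,0,0,0],[1,3.2,38.9,14.3,0,0,0],[1,3.2,38.9,14.3,0,0,0],[1,3.2,38.9,14.3,0,0,0],[1,3.2,38.9,14.3,0,0,0]]]'
python3 - <<'E'
from h import *
d=env.get_image("top");print(env.observe()["position"],env.observe()["ft_force"])
cv2.imwrite("pics/t7.png",cv2.resize(d["frame"][160:260,160:350,::-1],None,fx=4.2,fy=4.2,interpolation=cv2.INTER_CUBIC))
E
```

```text
time_s: 19.27
position: [0.5122, 0.1907, 0.1797]
tool_rot: [[0.415, -0.0, 0.91], [-0.91, -0.0, 0.415], [0.0, -1.0, -0.001]]
ft_force: [-1.0, -0.2, -0.6]
grip_width: 0.0856
[0.51229942 0.19058187 0.17979212] [-0.36579295 -0.64257017  0.59843267]
```

View pics/t7.png

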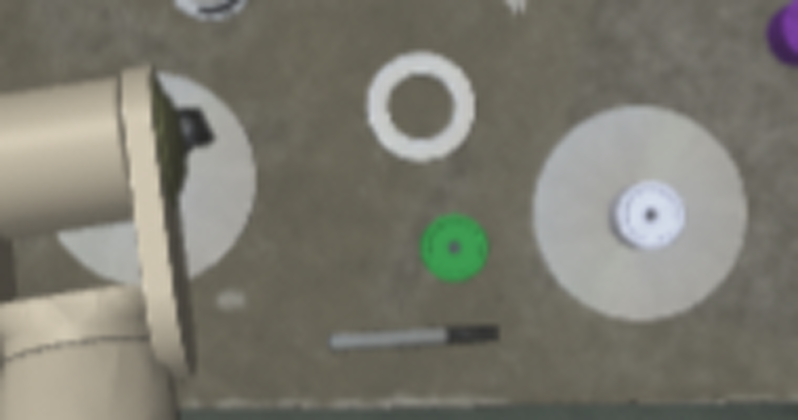

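The right bushing stands upright at crop (650,214), mid-disc, and the gauge and green look-alike haven't moved. I'll grip the left one again.

```bash
python3 -m inch '[[[1,0,0,-4,0,0,0],[1,0,0,-8,0,0,0],[1,0,0,-11,0,0,0],[1,0,0,-13,0,0,0],[1,0,0,-14.3,0,0,0],[1,0,0,-14.3,0,0,0],[1,0,0,-14.3,0,0,0],[-1,0,0,-14.3,0,0,0],[-1,0,0,-14.3,0,0,0],[-1,0,0,-14.3,0,0,0],[-1,0,0,-14.3,0,0,0],[-1,0,0,-14.3,0,0,0],[-1,0,0,-14.3,0,0,0],[-1,0,0,-14.3,0,0,0],[-1,0,0,-14.3,0,0,0],[-1,0,0,-14.3,0,0,0]]]' 60
python3 -m inch '[[[-1,0,0,0.5,0,0,0],[-1,0,0,1.5,0,0,0],[-1,0,0,3.5,0,0,0],[-1,0,0,6,0,0,0],[-1,0,0,8.5,0,0,0],[-1,0.3,-1,10,0,0,0],[-1,0.8,-3.2,10.3,0,0,0],[-1,1.6,-6.2,10.3,0,0,0],[-1,2.4,-9.2,10.3,0,0,0],[-1,3.2,-12.2,10.3,0,0,0],[-1,4,-15.2,10.3,0,0,0],[-1,4.7,-18,10.3,0,0,0],[-1,5.3,-20.2,10.3,0,0,0],[-1,5.6,-21.2,10.3,0,0,0],[-1,5.7,-21.6,10.3,0,0,0],[-1,5.7,-21.6,10.3,0,0,0],[-1,5.7,-21.6,10.3,0,0,0],[-1,5.7,-21.6,10.3,0,0,0]]]'
python3 - <<'E'
from h import *
d=env.get_image("scene");o=env.observe();print(o["ft_force"],o["position"])
cv2.imwrite("pics/s8.png",cv2.resize(d["frame"][100:250,170:370,::-1],None,fx=4,fy=4,interpolation=cv2.INTER_CUBIC))
P=np.array([[.568,-.0244,.018],o["position"]+[0,0,-.0253],o["position"]+[0,0,.0497]])
print((cv2.projectPoints(P,d["rvec"],d["tvec"],d["mtx"],d["distortion"])[0][:,0]-[170,100])*4)
d=env.get_image("top")
cv2.imwrite("pics/t8.png",cv2.resize(d["frame"][160:260,160:350,::-1],None,fx=4.2,fy=4.2,interpolation=cv2.INTER_CUBIC))
E
```

```text
time_s: 21.32
position: [0.5124, 0.192, 0.0378]
tool_rot: [[0.417, 0.001, 0.909], [-0.909, -0.0, 0.417], [0.001, -1.0, 0.001]]
ft_force: [-1.8, -0.9, 6.8]
grip_width: 0.0541
time_s: 23.58
position: [0.5691, -0.0234, 0.1399]
tool_rot: [[0.417, -0.0, 0.909], [-0.909, 0.0, 0.417], [-0.0, -1.0, 0.0]]
ft_force: [-0.6, 0.3, -6.5]
grip_width: 0.0545
[ 0.65525878  1.52078885 -7.37070781] [ 0.56909966 -0.02352847  0.13987106]
[[302.53898439 336.37309177]
 [299.17621959 253.57129483]
 [297.62834652 184.6725964 ]]
```

View pics/s8.png

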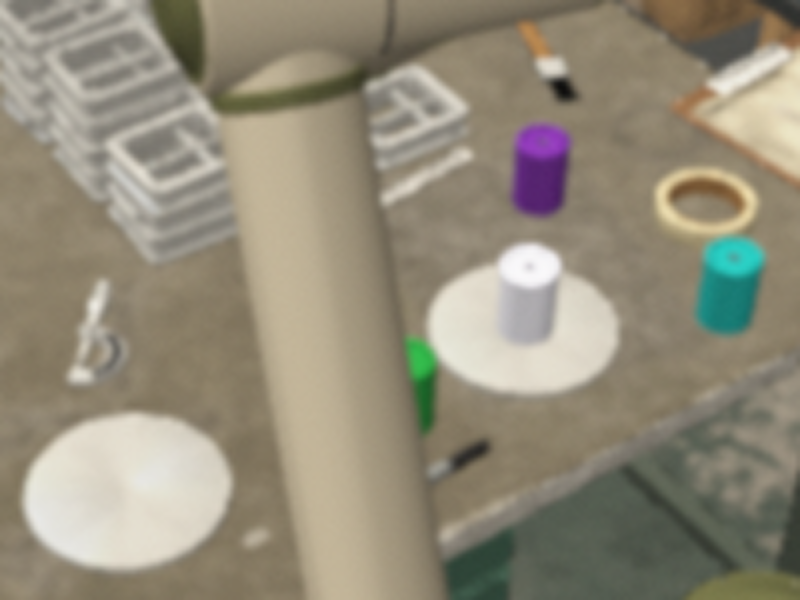

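View pics/t8.png

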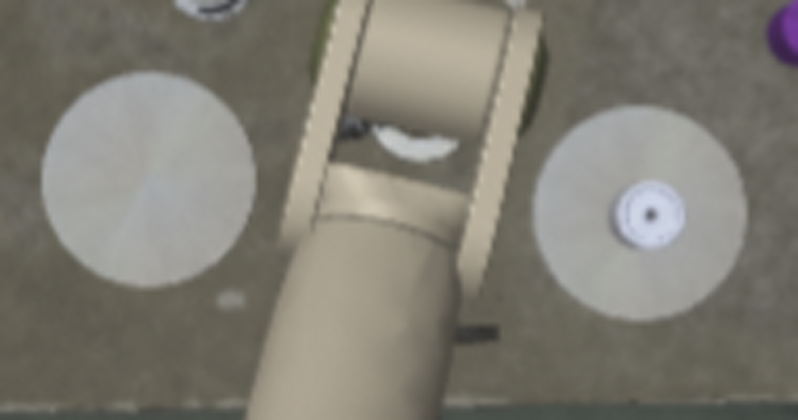

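The arm hides the held bushing, but force and opening confirm the hold. The left disc is empty and the right bushing is upright mid-disc at (650,214). I'll settle, then hand in.

```bash
python3 -m inch '[[[-1,0,0,0.2,0,0,0],[-1,0,0,0.2,0,0,0],[-1,0,0,0.2,0,0,0],[-1,0,0,0.2,0,0,0],[-1,0,0,0.2,0,0,0],[-1,0,0,0.2,0,0,0],[-1,0,0,0.2,0,0,0],[-1,0,0,0.2,0,0,0]]]'
python3 - <<'E'
from h import *
o=env.observe();print(o["qvel"].round(2),o["ft_force"]);print(env.close_job())
E
```

```text
time_s: 24.68
position: [0.5692, -0.024, 0.1418]
tool_rot: [[0.417, -0.0, 0.909], [-0.909, 0.0, 0.417], [-0.0, -1.0, -0.0]]
ft_force: [-1.0, 0.3, -7.2]
grip_width: 0.0541
[-0.01 -0.01 -0.04  0.02  0.02  0.05] [-1.04728883  0.31972826 -7.16165032]
the job is handed in; nothing more can be done
None
```

I finished the job and handed it in at about 25 s. The left bushing is the heavier one, and it is now held above the ring gauge.

- **Weighing:** I lifted each bushing about 7.5 cm. The left one read about 7.8 N (0.8 kg) and the right one about 3.0 N (0.3 kg). Each was then stood back upright, about 1 mm from the middle of its disc for the left one. The right one also looked central in the picture.
- **Final hold:** I gripped the left one again and hold it upright, with its foot about 98 mm above the top of the gauge and about 1 mm off the gauge's centre. The joints were at rest, the force was about −7.2 N and the fingers were 54 mm apart.
- **Other objects:** In the last pictures the right bushing stands free mid-disc. The marker, green look-alike and gauge, where the arm did not cover them, showed no movement.
- **Limits of these checks:** The arm hid the held bushing at the end, so that pose comes from the tool position and force, not from a picture. The two cameras disagreed by about 2 pixels (roughly 6 mm). I trusted the top one because the fingertips, roughly read in the scene view, showed about the same offset.

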